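# Cure the glued seam of a printed hinge with a light pen

## Robot

A 7-joint arm with a two-finger parallel gripper is mounted at the origin on the work surface. World frame = base frame: x ahead of the robot, y to its left, z up, the work surface at z = 0. Lengths are in m, angles in rad, forces in N, time in s.
With the tool pointing down it reaches from about 0.425 to 0.925 m from the base axis. Payload 6.8 kg.
Tool frame: the origin (TCP) lies midway between the tips of the shut fingers; the grasp point (between the pads) lies 19 mm behind it; y points along the fingers, z is the direction in which the jaws open and shut, and the axes are right-handed (so a half turn about y gives the same grasp; the last joint's range is limited). The gripper opens to 85 mm and grips with 20 to 120 N. Pads are 22 mm wide; open, the fingers measure 114 mm over their backs; the gripper's body (76 mm by 85 mm) begins 54 mm behind the grasp point. The pads swing forward as they close: fully open they stand 13 mm farther back than shut.
Start: joints at [-1.385, 0.477, 0.022, 1.555, -0.011, 1.109, -0.083], TCP at [0.195, 0.646, 0.231] pointing down, gripper open.
Joint ranges: [-2.96, 2.96], [-0.34, 2.1], [-1.41, 1.46], [0.24, 2.44], [-1.37, 4.51], [0.17, 1.92], [-2.96, 2.96]. Speed limits (rad/s): [2.39, 2.39, 3.14, 3.14, 3.14, 3.14, 3.14].

## Interface

Orientations are given as a unit quaternion [w, x, y, z].
In Python, from station import bot gives the robot as it stands. The module is installed in compiled form; this text tells all that it offers.
- The arm moves only by the shell command python3 -m crank 'ROWS' [FORCE]. ROWS is JSON, a list of rows, each an object with "linear": the shift along the tool's x, y, z in m, a list of three; "dr": the turn, a rotation vector about the tool's x, y, z in degrees, a list of three; "hand": the gripper command: -1 is shut, 1 is fully open, values between are in proportion. A call has 1 to 10 rows; each row is the pose to reach, as a shift and turn from the pose commanded when the call began, along the tool's axes at that moment; what a row does not reach only later rows make up. A row lasts 1/12 s, in which the tool goes at most 41.7 mm and 7.16 degrees, less where a joint would pass 70% of its speed; a pose out of reach is approached as far as the arm can. A call with a gripper value outside its range is refused whole. The fingers move at their own pace and stop on an object; FORCE is the grip in N (left out, the last holds). Time passes only in rows, so rows that repeat a pose let the fingers close. It gives the time, the measured TCP pose, the force and the opening at its end, in the units of the state.
- bot.get_obs(): the state, without advancing time (a new reading comes with each control period).
- bot.read_camera(name): name is "side" or "top"; returns the picture (400x640x3 uint8, blue, green, red); there is no depth.
- bot.camera_params(name): a dict with "K" (3x3 intrinsics, pixels), "k1" (the pictures are not rectified: a ray, as slopes to the right and down, at radius r is drawn at 1 + k1 r^2 times it, then the intrinsics apply), "R" (3x3) and "t" (3): a world point X has camera coordinates R X + t. Camera axes: x right, y down, z forward; pixel columns grow to the right and rows downward; lengths in m; the calibration is good to about 2 mm. A picture is of the moment at which its call begins. camera_params takes no time and is no camera call.
- bot.hand_in(): hands the job in, once; it reports no verdict.
Trained networks look in the newest picture that a camera, given by its name, has taken for a name from the list of things; names that differ only in an ending like _2 or _b are one class to them, and where a whole thing is asked for, a point or a joint stands for the part that bears it (a point fixed in the world has none). Each returns a list of dicts, best first, with "score" (0 to 1); they miss things now and then, are a little off and sometimes report something else, mostly with a low value. They report only what shows in the picture. A call takes as long as a camera call. They do not tell look-alikes from the thing itself.
- bot.search_frame(camera, target): "extent" ([left, top, right, bottom] in pixels, round what is visible of it).
- bot.cut_out(camera, target): "pixels" (400x640 bool, what is visible of it) and "extent" ([left, top, right, bottom] in pixels, round what is visible of it).
- bot.place_of(camera, target): "xy" ([column, row] in pixels: a listed point, or the origin of a listed thing).
The state is a dict: "t": time; "q": joint angles; "joint_vel": joint speeds; "joint_torque": joint torques, N m; "eef_pos": TCP position; "tool_rot": TCP orientation; "contact_force": force on the tool from outside, world axes, zero at the start; "torque": the same for the moment, N m; "gripper_width": opening from 0.0 (shut) to 1.0 (fully open).
Only numpy, scipy, OpenCV 4.12 (cv2) and the standard library are available. Lean on these libraries where they do the work, as an engineer would, in place of code of your own. Each camera call takes 0.05 s, during which the arm holds its last target. There are 200 camera calls.

## Task

Take the light pen from its stand and, holding it upright with its tip right over the amber glue bead and no more than 15 mm above it, guide it slowly (always under 8 cm per second) along the whole bead of the gray hinge part, from the barrel end to the free end. Then put the pen back upright in its stand, fully seated. Do not press on the part or shift it, and leave the other gray hinge, the one without a bead, where it lies.

Things in the scene. Friction and masses are not known exactly. Their poses are not given: they have to be found in the camera images.
- uv_pen: Light pen, 80 g, 150 mm long, standing tip down in the stand. Origin: centre of the tip face; z runs up the pen. White nose z 0-70 mm, 6 mm across at the tip, 16 mm from z = 45. Square violet collar 42 x 42 mm, z 70-78, its underside rests on the stand. Black round grip 20 mm across, z 78-150: hold it near z = 115 from any two sides. Always lit, no switch.
- stand: Fixed aluminium pen stand: upright block 64 x 64 mm, 80 mm high, with a square hole 28 x 28 mm open at the top, on a black foot 90 x 90 mm. Origin: centre of its underside, z up. When the pen is seated, its collar lies flat on the rim and its tip is 10 mm above this origin, on the hole's axis (6 mm play all round; any yaw will do).
- hinge: Gray plastic hinge leaf with an amber bead, loose, 0.3 kg, flat. Origin: centre of its underside, z up, x along the bead. Leaf x -70 to 80, y -28 to 28 mm, 12 mm thick; barrel 18 mm across lies along y at x = -79 mm, top 18 mm high. Straight bead 6 mm wide at y = 0, its top at z = 13 mm, from x = -60 mm (barrel end, start) to x = 60 mm (free end, finish).
- plain_hinge: Second gray hinge leaf, same shape, size and axes, with only a thin dark line and no amber bead: already finished, not to be moved.
Not all that is in view belongs to the job. What is meant by the stand is not blue or brown, and is the larger of those in its own colour.

How it is judged:
By the outcome, as a careful person would: the job done as asked, in the order asked, and still so for the second after the job is handed in, with the robot touching nothing.
It also fails if it takes over 64 s, if anything falls off the work surface, if the arm or the gripper's body presses on something with over 40 N, if the wrist force passes 120 N, or if a joint passes its speed limit or range.

## Working session

There is one attempt and no reset: what is moved stays moved. The work goes in short steps, Python scripts to look and compute and a shell command to move; the robot and the scene stay as the last step left them, time stands still between calls to the robot, and variables do not carry over. Pictures are saved under pics/ and viewed, about 8 in all and at most 12, crops included, and the job is handed in when it is done.

```bash
mkdir -p pics; cat > h.py <<'E'
import numpy as np, cv2
from station import bot
def ray(cam,px):
    p=bot.camera_params(cam);K=np.array(p["K"]);R=np.array(p["R"]);t=np.array(p["t"])
    d=(np.array(px,float)-[K[0,2],K[1,2]])/[K[0,0],K[1,1]]
    u=d.copy()
    for _ in range(20): u=d/(1+p["k1"]*(u@u))
    return -R.T@t, R.T@np.array([u[0],u[1],1])
def onz(cam,px,z):
    c,d=ray(cam,px); return c+d*(z-c[2])/d[2]
def proj(cam,X):
    p=bot.camera_params(cam);K=np.array(p["K"]);x=np.array(p["R"])@np.array(X)+np.array(p["t"])
    u=x[:2]/x[2];u=u*(1+p["k1"]*(u@u));return u*[K[0,0],K[1,1]]+[K[0,2],K[1,2]]
E
python3 - <<'E'
from h import *
for c in("top","side"):
    cv2.imwrite(f"pics/{c}0.png",bot.read_camera(c))
    p=bot.camera_params(c);print(c,np.round(-np.array(p["R"]).T@np.array(p["t"]),3))
    for n in("uv_pen","stand","hinge","plain_hinge"):
        for f in (bot.search_frame,bot.place_of):
            for r in f(c,n)[:4]: 
                v=r.get("extent",r.get("xy"));print(n,np.round(v),round(r["score"],2), np.round(onz(c,v,0),3) if len(v)==2 else "")
o=bot.get_obs();print(o["t"],o["tool_rot"],o["eef_pos"])
E
```

```text
top [ 0.229 -0.063  1.28 ]
uv_pen [405. 169. 418. 186.] 0.79 
uv_pen [408. 184.] 0.57 [ 0.542 -0.279  0.   ]
stand [391. 226. 421. 258.] 0.94 
stand [384. 162. 426. 206.] 0.86 
stand [333. 204. 362. 232.] 0.83 
stand [442. 171. 487. 214.] 0.61 
stand [407. 243.] 0.88 [ 0.385 -0.275  0.   ]
stand [464. 192.] 0.63 [ 0.524 -0.43   0.   ]
stand [403. 184.] 0.62 [ 0.541 -0.267  0.   ]
stand [346. 213.] 0.61 [ 0.461 -0.116  0.   ]
hinge [260. 175. 317. 236.] 0.97 
hinge [293. 202.] 0.88 [0.489 0.025 0.   ]
plain_hinge [210. 156. 239. 222.] 0.74 
plain_hinge [401. 166. 417. 191.] 0.4 
plain_hinge [224. 185.] 0.81 [0.531 0.21  0.   ]
side [ 0.213 -1.169  0.876]
uv_pen [351. 208. 369. 242.] 0.72 
stand [286. 253. 318. 282.] 0.82 
stand [338. 226. 378. 272.] 0.75 
stand [350. 272. 394. 327.] 0.71 
stand [302. 211. 324. 240.] 0.56 
stand [358. 264.] 0.81 [ 0.529 -0.278  0.   ]
stand [302. 275.] 0.77 [ 0.388 -0.279  0.   ]
stand [374. 305.] 0.71 [ 0.521 -0.419  0.   ]
stand [317. 232.] 0.68 [ 0.465 -0.129  0.   ]
hinge [282. 183. 340. 209.] 0.61 
hinge [349. 208. 371. 243.] 0.24 
hinge [312. 198.] 0.58 [0.49  0.028 0.   ]
plain_hinge [280. 153. 333. 175.] 0.95 
plain_hinge [351. 208. 370. 241.] 0.27 
plain_hinge [307. 165.] 0.8 [0.521 0.203 0.   ]
0.9 [-0.69948995  0.69949426 -0.10349879  0.10348715] [0.19544018 0.64609403 0.23131702]
```

View pics/top0.png

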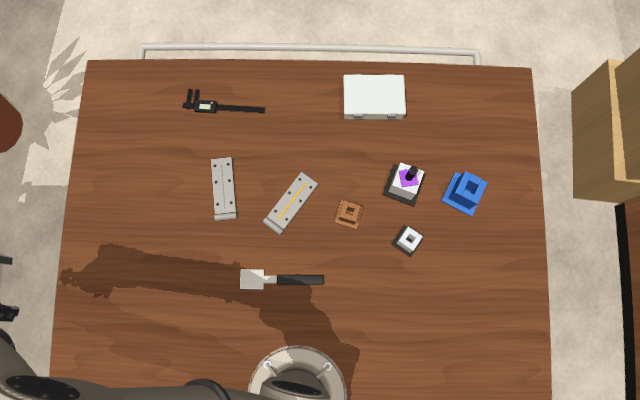

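View pics/side0.png

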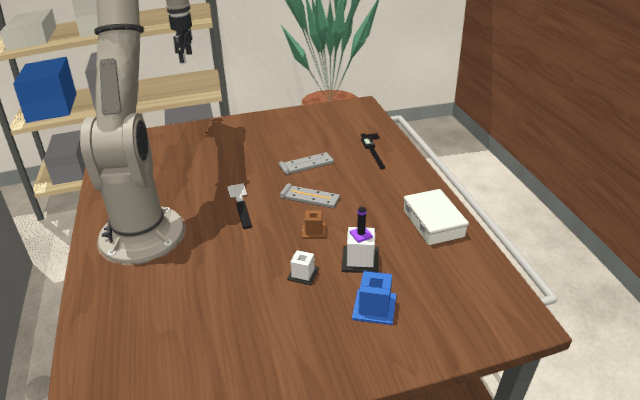

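Top view: the hinge with the amber bead is at (291,203), with its barrel apparently at lower left (273,225). The plain hinge is at (223,188). There are four stand candidates: large white with the pen (404,184), small white (407,240), blue (465,190) and brown (348,212). By the description I choose the large white one.

```bash
cat > m.py <<'E'
from h import *
ims={c:bot.read_camera(c) for c in("top","side")}
def blob(c,lo,hi,box):
    x0,y0,x1,y1=box;h=cv2.cvtColor(ims[c][y0:y1,x0:x1],cv2.COLOR_BGR2HSV)
    m=cv2.inRange(h,lo,hi);ys,xs=np.nonzero(m);return np.c_[xs+x0,ys+y0].astype(float)
if __name__=="__main__":
    for c,hb,pb in(("top",(262,172,320,236),(380,155,430,210)),("side",(280,182,342,210),(335,200,385,275))):
        a=blob(c,(15,110,110),(35,255,255),hb)
        W=np.array([onz(c,p,.013)[:2] for p in a]);m=W.mean(0);d=np.linalg.svd(W-m)[2][0];s=(W-m)@d
        print(c,"bead",len(a),np.round([m+d*s.min(),m+d*s.max()],4).tolist(),"mid",np.round(m,4),"yaw",np.degrees(np.arctan2(d[1],d[0])))
        v=blob(c,(125,90,60),(150,255,255),pb);print("collar",len(v),v.mean(0) ,onz(c,v.mean(0),.088))
        k=blob(c,(0,0,0),(180,255,70),pb);
        r=bot.cut_out(c,"uv_pen");
        if r: print("pen ext",r[0]["extent"])
    a=cv2.resize(ims["top"][150:245,255:445],None,fx=4,fy=4,interpolation=cv2.INTER_CUBIC)
    b=cv2.resize(ims["side"][175:285,275:400],None,fx=4,fy=4,interpolation=cv2.INTER_CUBIC)
    b=cv2.resize(b,None,fx=.45,fy=.45)
    o=np.zeros((600,760,3),np.uint8);o[:380]=a;o[385:385+b.shape[0],:b.shape[1]]=b
    cv2.imwrite("pics/crop1.png",o)
E
python3 m.py
```

```text
top bead 90 [[0.5353, -0.0051], [0.4389, 0.0626]] mid [0.4869 0.0289] yaw 144.89909360322406
collar 203 [407.49261084 178.32512315] [ 0.53562745 -0.26306489  0.088     ]
pen ext [405.4, 165.5, 418.6, 186.0]
side bead 54 [[0.4393, 0.0617], [0.5346, -0.0049]] mid [0.4885 0.0273] yaw -34.94039114817195
collar 208 [360.82692308 231.54807692] [ 0.54071084 -0.26236418  0.088     ]
pen ext [351.0, 208.9, 371.2, 240.4]
```

View pics/crop1.png

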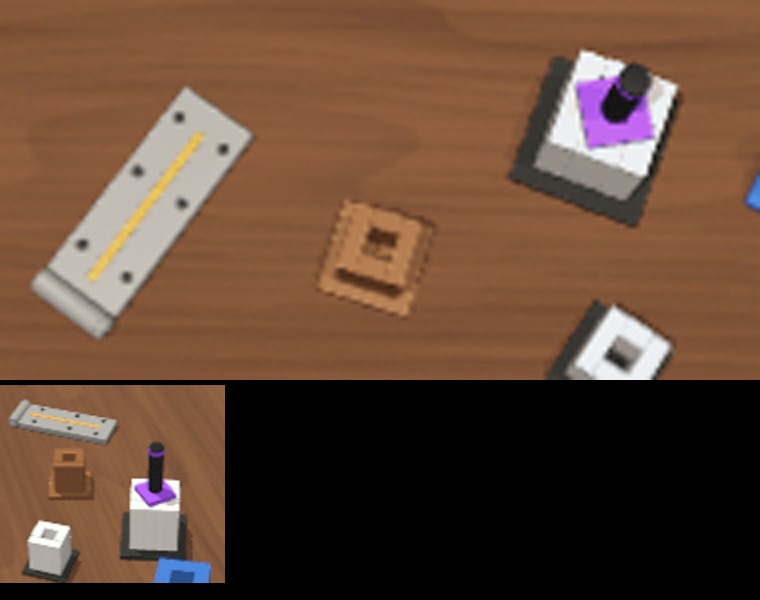

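The crop confirms both: amber bead with its barrel at lower left (start), and the large white stand holding the violet-collared pen. Pen top is at about (414,170) in the top view and (361.5,210.5) in the side view.

```bash
cat >> h.py <<'E'
from scipy.spatial.transform import Rotation as Ro
def RT():
    o=bot.get_obs();q=np.array(o["tool_rot"]);return Ro.from_quat(q[[1,2,3,0]]).as_matrix(),np.array(o["eef_pos"]),o
def to(*Ps):
    R,p,o=RT()
    for P in Ps: d=R.T@(np.array(P)-p);print(P,"lin",np.round(d,4),"|d|",round(float(np.linalg.norm(d)),3))
E
python3 - <<'E'
from h import *
print(onz("top",(414,170),.16),onz("side",(361.5,210.5),.16))
# collar centre by top-face predicted centroid check
X=np.array([.54,-.263]);print(proj("top",[*X,.16]),proj("side",[*X,.16]),proj("top",[*X,.088]),proj("side",[*X,.088]))
R,p,o=RT();print(np.round(R,3));to((.5,.3,.25),(.54,-.263,.25))
E
```

```text
[ 0.53756846 -0.26664881  0.16      ] [ 0.53675735 -0.2734611   0.16      ]
[412.43319309 168.96176113] [361.36411205 207.64928129] [407.43743128 176.61618102] [360.63119061 231.76395337]
[[ 0.957 -0.     0.29 ]
 [-0.29   0.     0.957]
 [-0.    -1.     0.   ]]
(0.5, 0.3, 0.25) lin [ 0.3917 -0.0187 -0.243 ] |d| 0.461
(0.54, -0.263, 0.25) lin [ 0.5931 -0.0187 -0.7703] |d| 0.972
```

```bash
R='{"linear":[0.392,-0.019,-0.243],"dr":[0,0,0],"hand":1}'; python3 -m crank '[{"linear":[0.392,-0.019,-0.243],"dr":[0,0,0],"hand":1},{"linear":[0.392,-0.019,-0.243],"dr":[0,0,0],"hand":1},{"linear":[0.392,-0.019,-0.243],"dr":[0,0,0],"hand":1},{"linear":[0.392,-0.019,-0.243],"dr":[0,0,0],"hand":1},{"linear":[0.392,-0.019,-0.243],"dr":[0,0,0],"hand":1},{"linear":[0.392,-0.019,-0.243],"dr":[0,0,0],"hand":1},{"linear":[0.392,-0.019,-0.243],"dr":[0,0,0],"hand":1},{"linear":[0.392,-0.019,-0.243],"dr":[0,0,0],"hand":1},{"linear":[0.392,-0.019,-0.243],"dr":[0,0,0],"hand":1},{"linear":[0.392,-0.019,-0.243],"dr":[0,0,0],"hand":1}]'
python3 -c "
from h import *
to((.538,-.266,.25));print(RT()[2]['q'])"
```

```text
t: 1.93
eef_pos: [0.4717, 0.332, 0.2489]
tool_rot: [0.7, -0.699, 0.103, -0.104]
contact_force: [0.3, 0.5, -1.0]
gripper_width: 1.001
(0.538, -0.266, 0.25) lin [ 0.2366 -0.0014 -0.5532] |d| 0.602
[-0.85103746  0.29865663  0.16109404  1.78587547 -0.05432078  1.06063954
  0.60661116]
```

```bash
python3 -m crank '[{"linear":[0.237,0,-0.553],"dr":[0,0,0],"hand":1},{"linear":[0.237,0,-0.553],"dr":[0,0,0],"hand":1},{"linear":[0.237,0,-0.553],"dr":[0,0,0],"hand":1},{"linear":[0.237,0,-0.553],"dr":[0,0,0],"hand":1},{"linear":[0.237,0,-0.553],"dr":[0,0,0],"hand":1},{"linear":[0.237,0,-0.553],"dr":[0,0,0],"hand":1},{"linear":[0.237,0,-0.553],"dr":[0,0,0],"hand":1},{"linear":[0.237,0,-0.553],"dr":[0,0,0],"hand":1},{"linear":[0.237,0,-0.553],"dr":[0,0,0],"hand":1},{"linear":[0.237,0,-0.553],"dr":[0,0,0],"hand":1}]'
python3 -c "
from h import *
to((.538,-.266,.25));print(RT()[2]['q'])"
```

```text
t: 2.77
eef_pos: [0.5167, -0.0824, 0.2489]
tool_rot: [0.7, -0.699, 0.103, -0.104]
contact_force: [0.2, -0.5, -0.2]
gripper_width: 1.003
(0.538, -0.266, 0.25) lin [ 0.0735 -0.0012 -0.1696] |d| 0.185
[-0.30697843  0.21262665  0.40490883  1.91811948 -0.09766419  1.02876017
  1.41736094]
```

```bash
python3 -m crank '[{"linear":[0.0735,0,-0.1696],"dr":[0,0,0],"hand":1},{"linear":[0.0735,0,-0.1696],"dr":[0,0,0],"hand":1},{"linear":[0.0735,0,-0.1696],"dr":[0,0,0],"hand":1},{"linear":[0.0735,0,-0.1696],"dr":[0,0,0],"hand":1},{"linear":[0.0735,0,-0.1696],"dr":[0,0,0],"hand":1},{"linear":[0.0735,0,-0.1696],"dr":[0,0,0],"hand":1},{"linear":[0.0735,0,-0.1696],"dr":[0,0,0],"hand":1}]'
python3 - <<'E'
from h import *
to((.538,-.266,.106));print(RT()[2]['q'])
a=bot.read_camera("side");b=bot.read_camera("top")
print(proj("side",RT()[1]),proj("top",RT()[1]))
o=np.zeros((480,760,3),np.uint8);o[:,:375]=cv2.resize(a[150:278,311:411],(375,480),interpolation=2);o[:,380:755]=cv2.resize(b[110:238,361:461],(375,480),interpolation=2)
cv2.imwrite("pics/c2.png",o)
E
```

```text
t: 3.35
eef_pos: [0.5377, -0.2652, 0.2483]
tool_rot: [-0.699, 0.699, -0.105, 0.104]
contact_force: [-0.9, -0.4, 0.3]
gripper_width: 0.999
(0.538, -0.266, 0.106) lin [ 0.0006  0.1423 -0.0006] |d| 0.142
[-0.01663567  0.36041799  0.48168125  1.7493953  -0.1862418   1.07737984
  1.80171212]
[361.4786289  175.66687042] [419.20325219 159.00129622]
```

View pics/c2.png

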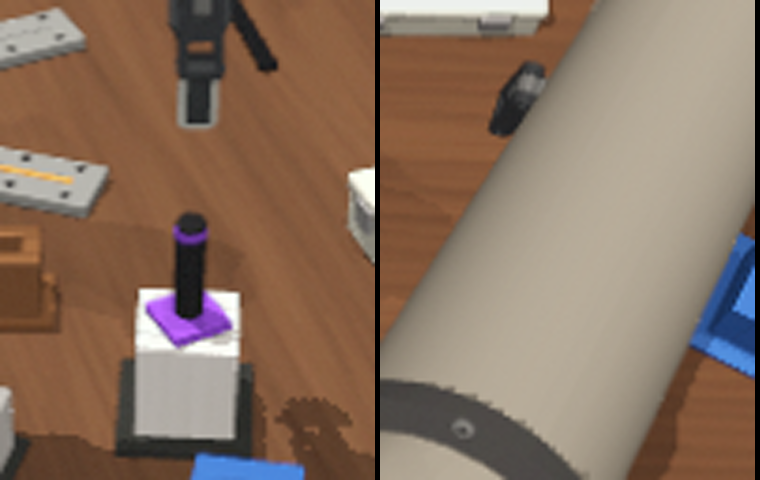

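The side crop shows the open fingers centred above the pen (pen top near crop (190,222)) and the path down is clear. I'll descend and grip gently.

```bash
python3 -m crank '[{"linear":[0,0.035,0],"dr":[0,0,0],"hand":1},{"linear":[0,0.065,0],"dr":[0,0,0],"hand":1},{"linear":[0,0.09,0],"dr":[0,0,0],"hand":1},{"linear":[0,0.115,0],"dr":[0,0,0],"hand":1},{"linear":[0,0.132,0],"dr":[0,0,0],"hand":1},{"linear":[0,0.142,0],"dr":[0,0,0],"hand":1},{"linear":[0,0.142,0],"dr":[0,0,0],"hand":1},{"linear":[0,0.142,0],"dr":[0,0,0],"hand":1}]' 25 &&
python3 -m crank '[{"linear":[0,0,0],"dr":[0,0,0],"hand":0.2},{"linear":[0,0,0],"dr":[0,0,0],"hand":-0.2},{"linear":[0,0,0],"dr":[0,0,0],"hand":-0.4},{"linear":[0,0,0],"dr":[0,0,0],"hand":-0.6},{"linear":[0,0,0],"dr":[0,0,0],"hand":-1},{"linear":[0,0,0],"dr":[0,0,0],"hand":-1},{"linear":[0,0,0],"dr":[0,0,0],"hand":-1},{"linear":[0,0,0],"dr":[0,0,0],"hand":-1}]' 25
python3 - <<'E'
from h import *
a=bot.read_camera("side")
cv2.imwrite("pics/c3.png",cv2.resize(a[170:280,300:420],None,fx=5,fy=5,interpolation=2))
E
```

```text
t: 4.12
eef_pos: [0.5385, -0.2631, 0.1068]
tool_rot: [0.7, -0.699, 0.103, -0.103]
contact_force: [0.5, -0.2, -0.1]
gripper_width: 0.997
t: 4.78
eef_pos: [0.5383, -0.2642, 0.1068]
tool_rot: [-0.699, 0.7, -0.103, 0.104]
contact_force: [-0.1, 0.6, 3.3]
gripper_width: 0.226
```

View pics/c3.png

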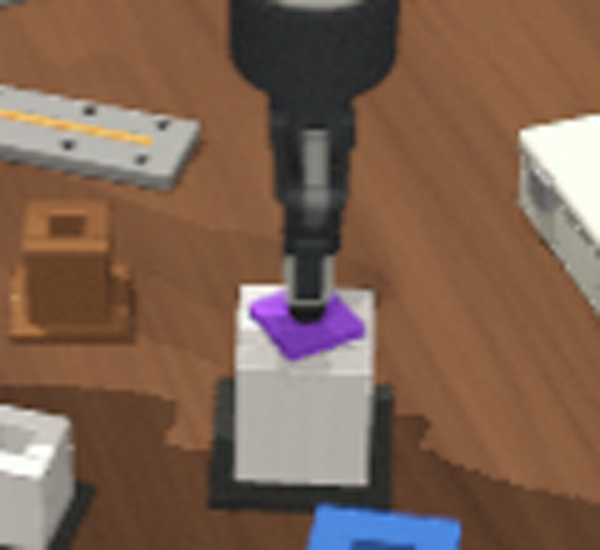

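Pen gripped (19 mm opening). I'll firm the grip and lift.

```bash
python3 -m crank '[{"linear":[0,0,0],"dr":[0,0,0],"hand":-1},{"linear":[0,0,0],"dr":[0,0,0],"hand":-1},{"linear":[0,-0.01,0],"dr":[0,0,0],"hand":-1},{"linear":[0,-0.025,0],"dr":[0,0,0],"hand":-1},{"linear":[0,-0.04,0],"dr":[0,0,0],"hand":-1},{"linear":[0,-0.06,0],"dr":[0,0,0],"hand":-1},{"linear":[0,-0.08,0],"dr":[0,0,0],"hand":-1},{"linear":[0,-0.1,0],"dr":[0,0,0],"hand":-1},{"linear":[0,-0.12,0],"dr":[0,0,0],"hand":-1},{"linear":[0,-0.13,0],"dr":[0,0,0],"hand":-1}]' 60
python3 - <<'E'
from h import *
B=np.array([.4391,.0622]);F=np.array([.535,-.005]);u=(F-B)/np.linalg.norm(F-B);M=(B+F)/2
print(u,M-u*.06,M+u*.06);to((*(M-u*.061),.16),(*(M-u*.061),.24))
E
```

```text
t: 5.67
eef_pos: [0.5385, -0.2645, 0.239]
tool_rot: [-0.699, 0.7, -0.103, 0.105]
contact_force: [0.5, -0.3, -0.3]
gripper_width: 0.214
[ 0.81895099 -0.57386347] [0.43791294 0.06303181] [ 0.53618706 -0.00583181]
(np.float64(0.4370939896921844), np.float64(0.06360567145657148), 0.16) lin [-0.1924  0.0785  0.2846] |d| 0.352
(np.float64(0.4370939896921844), np.float64(0.06360567145657148), 0.24) lin [-0.1922 -0.0015  0.2846] |d| 0.343
```

```bash
python3 -m crank '[{"linear":[-0.01,0,0.014],"dr":[0,0,0],"hand":-1},{"linear":[-0.027,0,0.04],"dr":[0,0,0],"hand":-1},{"linear":[-0.047,0,0.07],"dr":[0,0,0],"hand":-1},{"linear":[-0.068,0,0.1],"dr":[0,0,0],"hand":-1},{"linear":[-0.088,0,0.13],"dr":[0,0,0],"hand":-1},{"linear":[-0.108,0,0.16],"dr":[0,0,0],"hand":-1},{"linear":[-0.128,0,0.19],"dr":[0,0,0],"hand":-1},{"linear":[-0.149,0,0.22],"dr":[0,0,0],"hand":-1},{"linear":[-0.169,0,0.25],"dr":[0,0,0],"hand":-1},{"linear":[-0.186,0,0.275],"dr":[0,0,0],"hand":-1}]' && python3 -m crank '[{"linear":[-0.006,0,0.0095],"dr":[0,0,0],"hand":-1},{"linear":[-0.006,0.02,0.0095],"dr":[0,0,0],"hand":-1},{"linear":[-0.006,0.04,0.0095],"dr":[0,0,0],"hand":-1},{"linear":[-0.006,0.06,0.0095],"dr":[0,0,0],"hand":-1},{"linear":[-0.006,0.075,0.0095],"dr":[0,0,0],"hand":-1},{"linear":[-0.006,0.085,0.0095],"dr":[0,0,0],"hand":-1},{"linear":[-0.006,0.085,0.0095],"dr":[0,0,0],"hand":-1},{"linear":[-0.006,0.085,0.0095],"dr":[0,0,0],"hand":-1}]'
python3 - <<'E'
from h import *
R,p,o=RT();print(p)
a=bot.read_camera("side");b=bot.read_camera("top")
tip=p-[0,0,.0968];print("tip",tip,proj("side",tip),proj("top",tip),proj("side",tip+[0,0,.075]))
print(proj("side",[.4379,.063,.013]))
o=np.zeros((480,760,3),np.uint8);o[:,:375]=cv2.resize(a[130:226,260:335],(375,480),interpolation=2);o[:,380:755]=cv2.resize(b[150:246,245:320],(375,480),interpolation=2)
cv2.imwrite("pics/c4.png",o)
E
```

```text
t: 6.5
eef_pos: [0.4381, 0.0552, 0.2362]
tool_rot: [0.7, -0.7, 0.103, -0.103]
contact_force: [-0.6, 0.6, -0.4]
gripper_width: 0.221
t: 7.17
eef_pos: [0.4361, 0.0636, 0.1511]
tool_rot: [-0.699, 0.7, -0.104, 0.103]
contact_force: [0.3, -0.3, -0.5]
gripper_width: 0.22
[0.43606274 0.06358817 0.15107663]
tip [0.43606274 0.06358817 0.05427663] [289.59569631 178.63523355] [275.28757229 217.5679242 ] [288.08359963 156.29882942]
[291.05549001 190.39904861]
```

View pics/c4.png

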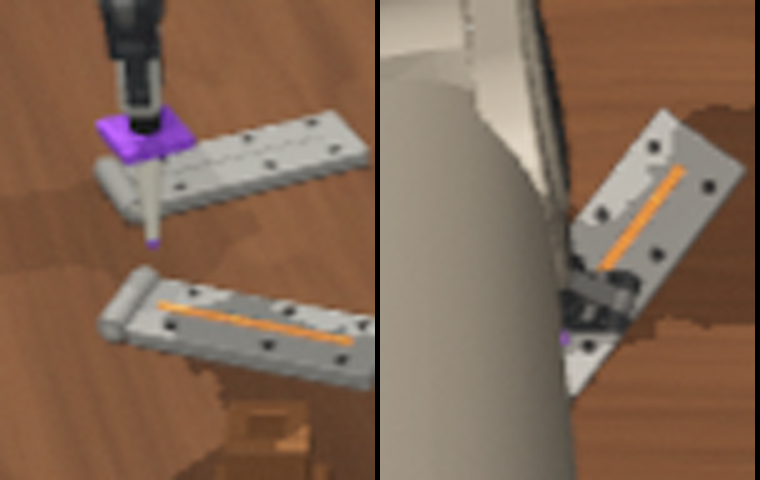

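Side crop: the pen is upright, tip at about full-image (290.4,179), above the barrel end of the bead (292,191). The tip sits slightly right of prediction, so I'll measure that offset.

```bash
python3 - <<'E'
from h import *
R,p,o=RT()
a=bot.read_camera("side")
h=cv2.cvtColor(a,cv2.COLOR_BGR2HSV);m=cv2.inRange(h,(122,80,60),(155,255,255))
n,l,s,c=cv2.connectedComponentsWithStats(m[130:200,270:310])
for i in range(1,n): print(s[i],c[i]+[270,130])
# predicted collar corners unknown yaw: centre of collar & tip with offset e along tool x
for e in(0,.002,.004):
    q=p+R[:,0]*e
    print(e,proj("side",q-[0,0,.0968-.074]),proj("side",q-[0,0,.0968]))
# nose edges by row: bright lowsat pixels
for r in (166,170,174): print(r,[tuple(int(v) for v in a[r,cc]) for cc in range(285,296)])
E
```

```text
[ 10  21  19  12 126] [288.84126984 156.65079365]
[20 48  2  1  2] [290.5 178. ]
0 [288.40240913 156.20719548] [289.8852669  178.25000969]
0.002 [289.11343297 156.20242001] [290.57638395 178.24690854]
0.004 [289.82457907 156.19767311] [291.26761381 178.24382144]
166 [(152, 159, 160), (138, 145, 146), (135, 144, 146), (146, 158, 161), (153, 166, 170), (153, 167, 170), (146, 160, 163), (145, 155, 158), (153, 161, 162), (159, 166, 168), (143, 149, 150)]
170 [(150, 156, 159), (135, 141, 142), (111, 115, 117), (127, 138, 140), (148, 162, 165), (151, 164, 168), (145, 158, 162), (129, 140, 142), (118, 122, 124), (114, 119, 121), (108, 113, 114)]
174 [(56, 68, 85), (70, 80, 91), (72, 80, 90), (69, 80, 93), (120, 134, 140), (150, 164, 167), (133, 148, 154), (89, 106, 127), (55, 81, 120), (59, 86, 124), (57, 85, 125)]
```

```bash
python3 -m crank '[{"linear":[-0.002,0.004,0.0005],"dr":[0,0,0],"hand":-1},{"linear":[-0.002,0.009,0.0005],"dr":[0,0,0],"hand":-1},{"linear":[-0.002,0.014,0.0005],"dr":[0,0,0],"hand":-1},{"linear":[-0.002,0.019,0.0005],"dr":[0,0,0],"hand":-1},{"linear":[-0.002,0.023,0.0005],"dr":[0,0,0],"hand":-1},{"linear":[-0.002,0.027,0.0005],"dr":[0,0,0],"hand":-1},{"linear":[-0.002,0.03,0.0005],"dr":[0,0,0],"hand":-1},{"linear":[-0.002,0.033,0.0005],"dr":[0,0,0],"hand":-1},{"linear":[-0.002,0.033,0.0005],"dr":[0,0,0],"hand":-1},{"linear":[-0.002,0.033,0.0005],"dr":[0,0,0],"hand":-1}]'
python3 - <<'E'
from h import *
ps=[];R,p,o=RT();ps.append(p)
a=bot.read_camera("side");ps.append(RT()[1])
h=cv2.cvtColor(a,cv2.COLOR_BGR2HSV);m=cv2.inRange(h,(122,80,60),(155,255,255))
n,l,s,c=cv2.connectedComponentsWithStats(m[140:210,270:310])
for i in range(1,n): print(s[i],c[i]+[270,140])
print(np.array(ps));q=np.mean(ps,0)
for e in(0,.002): print(e,proj("side",q+R[:,0]*e-[0,0,.0968-.074]),proj("side",q+R[:,0]*e-[0,0,.0968]))
B=np.array([.4379,.063]);print("bead start px",proj("side",[*B,.013]))
u=np.array([.819,-.5739,0]);print("u in tool",R.T@u, "124mm", R.T@u*.124)
cv2.imwrite("pics/c5.png",cv2.resize(a[140:220,265:345],None,fx=7,fy=7,interpolation=2))
E
```

```text
t: 8.15
eef_pos: [0.4349, 0.0649, 0.1183]
tool_rot: [-0.699, 0.7, -0.104, 0.103]
contact_force: [0.1, -1.3, -0.2]
gripper_width: 0.22
[  9  22  20  11 132] [288.42424242 167.06060606]
[20 48  1  1  1] [290. 188.]
[[0.43485243 0.06485423 0.11830413]
 [0.43496987 0.06489664 0.1184553 ]]
0 [288.27840716 166.32634268] [289.75482355 187.80821749]
0.002 [288.98005991 166.32286288] [290.43690749 187.80629294]
bead start px [291.05549001 190.39904861]
u in tool [ 9.50155906e-01 -1.71715486e-04 -3.11971047e-01] 124mm [ 1.17819332e-01 -2.12927203e-05 -3.86844098e-02]
```

View pics/c5.png

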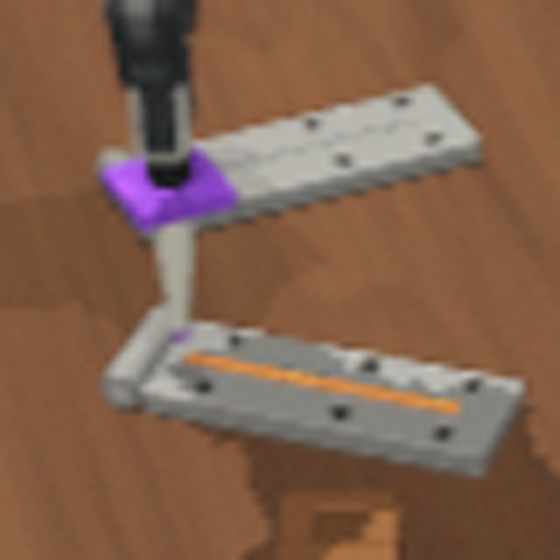

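Tip is at about (290.3,188.3), roughly 8 mm above the bead plane and just before the bead start (291.5,191). Tracing at 48 mm/s.

```bash
python3 -m crank '[{"linear":[0.0038,0,-0.00125],"dr":[0,0,0],"hand":-1},{"linear":[0.0076,0,-0.0025],"dr":[0,0,0],"hand":-1},{"linear":[0.0114,0,-0.00375],"dr":[0,0,0],"hand":-1},{"linear":[0.0152,0,-0.005],"dr":[0,0,0],"hand":-1},{"linear":[0.019,0,-0.00625],"dr":[0,0,0],"hand":-1},{"linear":[0.0228,0,-0.0075],"dr":[0,0,0],"hand":-1},{"linear":[0.0266,0,-0.00875],"dr":[0,0,0],"hand":-1},{"linear":[0.0304,0,-0.01],"dr":[0,0,0],"hand":-1},{"linear":[0.0342,0,-0.01125],"dr":[0,0,0],"hand":-1},{"linear":[0.038,0,-0.0125],"dr":[0,0,0],"hand":-1}]'
python3 - <<'E'
from h import *
R,p,o=RT();t=p+R[:,0]*.0015;d=t[:2]-[.4379,.063];u=np.array([.819,-.5739]);print("s",d@u,"lat",d@[.5739,.819],"gap",t[2]-.0968-.013)
to((.5369-.0014,-.0064+.0004,.118))
E
```

```text
t: 9.03
eef_pos: [0.468, 0.0417, 0.1184]
tool_rot: [0.699, -0.699, 0.104, -0.104]
contact_force: [-0.4, 0.1, -1.0]
gripper_width: 0.22
s 0.038264179960198354 lat 0.0002866966077580425 gap 0.008615709752255866
(0.5355000000000001, -0.006, 0.118) lin [ 0.0785  0.0004 -0.0261] |d| 0.083
```

```bash
python3 -m crank '[{"linear":[0.0038,0,-0.00125],"dr":[0,0,0],"hand":-1},{"linear":[0.0076,0,-0.0025],"dr":[0,0,0],"hand":-1},{"linear":[0.0114,0,-0.00375],"dr":[0,0,0],"hand":-1},{"linear":[0.0152,0,-0.005],"dr":[0,0,0],"hand":-1},{"linear":[0.019,0,-0.00625],"dr":[0,0,0],"hand":-1},{"linear":[0.0228,0,-0.0075],"dr":[0,0,0],"hand":-1},{"linear":[0.0266,0,-0.00875],"dr":[0,0,0],"hand":-1},{"linear":[0.0304,0,-0.01],"dr":[0,0,0],"hand":-1},{"linear":[0.0342,0,-0.01125],"dr":[0,0,0],"hand":-1},{"linear":[0.038,0,-0.0125],"dr":[0,0,0],"hand":-1}]'
python3 - <<'E'
from h import *
R,p,o=RT();t=p+R[:,0]*.0015;d=t[:2]-[.4379,.063];u=np.array([.819,-.5739]);print("s",d@u,"lat",d@[.5739,.819],"gap",t[2]-.0968-.013)
to((.5369-.0014,-.0064+.0004,.118))
a=bot.read_camera("side");cv2.imwrite("pics/c6.png",cv2.resize(a[140:220,265:345],None,fx=7,fy=7,interpolation=2))
E
```

```text
t: 9.87
eef_pos: [0.5007, 0.0188, 0.1184]
tool_rot: [0.7, -0.699, 0.104, -0.103]
contact_force: [-1.6, -0.2, -1.2]
gripper_width: 0.218
s 0.07824853621385626 lat 0.00029294453569260714 gap 0.008636396071973263
(0.5355000000000001, -0.006, 0.118) lin [ 0.0405  0.0004 -0.0136] |d| 0.043
```

View pics/c6.png

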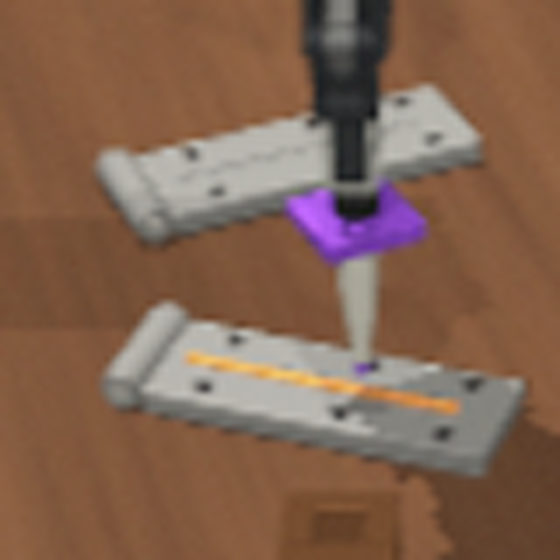

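Tip is about 3 px above the bead at mid-trace, as expected for a gap of about 8.6 mm, and the part hasn't moved. Finishing the trace.

```bash
python3 -m crank '[{"linear":[0.0041,0,-0.00135],"dr":[0,0,0],"hand":-1},{"linear":[0.0083,0,-0.0027],"dr":[0,0,0],"hand":-1},{"linear":[0.0125,0,-0.0041],"dr":[0,0,0],"hand":-1},{"linear":[0.0167,0,-0.0055],"dr":[0,0,0],"hand":-1},{"linear":[0.0209,0,-0.0069],"dr":[0,0,0],"hand":-1},{"linear":[0.0251,0,-0.0083],"dr":[0,0,0],"hand":-1},{"linear":[0.0293,0,-0.0097],"dr":[0,0,0],"hand":-1},{"linear":[0.0335,0,-0.0111],"dr":[0,0,0],"hand":-1},{"linear":[0.0377,0,-0.0124],"dr":[0,0,0],"hand":-1},{"linear":[0.0417,0,-0.0137],"dr":[0,0,0],"hand":-1}]' && python3 -m crank '[{"linear":[0.001,0,-0.0003],"dr":[0,0,0],"hand":-1},{"linear":[0.001,0,-0.0003],"dr":[0,0,0],"hand":-1},{"linear":[0.001,0,-0.0003],"dr":[0,0,0],"hand":-1}]'
python3 - <<'E'
from h import *
R,p,o=RT();t=p+R[:,0]*.0015;d=t[:2]-[.4379,.063];u=np.array([.819,-.5739]);print("s",d@u,"lat",d@[.5739,.819],"gap",t[2]-.0968-.013)
to((.5384,-.2642,.239))
a=bot.read_camera("side");cv2.imwrite("pics/c7.png",cv2.resize(a[140:220,265:345],None,fx=7,fy=7,interpolation=2))
E
```

```text
t: 10.75
eef_pos: [0.5367, -0.0065, 0.1184]
tool_rot: [-0.699, 0.699, -0.104, 0.104]
contact_force: [-0.2, -0.6, -1.2]
gripper_width: 0.214
t: 11.0
eef_pos: [0.5371, -0.0068, 0.1184]
tool_rot: [0.699, -0.699, 0.104, -0.103]
contact_force: [0.3, -0.6, -1.0]
gripper_width: 0.216
s 0.12269673124263068 lat 0.0002664367890776274 gap 0.008570530768231109
(0.5384, -0.2642, 0.239) lin [ 0.0758 -0.1206 -0.246 ] |d| 0.284
```

View pics/c7.png

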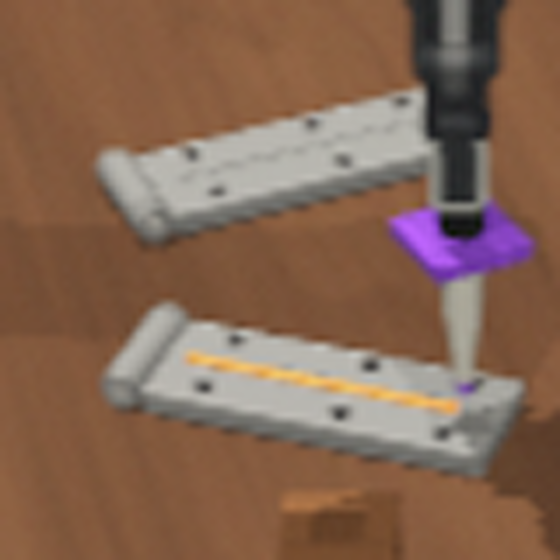

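Tip at crop (466,388) has passed the bead's free end at (460,407), and the part is unmoved. Lifting and carrying back over the stand.

```bash
python3 -m crank '[{"linear":[0,-0.005,0],"dr":[0,0,0],"hand":-1},{"linear":[0,-0.01,0],"dr":[0,0,0],"hand":-1},{"linear":[0,-0.016,0],"dr":[0,0,0],"hand":-1},{"linear":[0,-0.03,0],"dr":[0,0,0],"hand":-1},{"linear":[0,-0.05,0],"dr":[0,0,0],"hand":-1},{"linear":[0,-0.075,0],"dr":[0,0,0],"hand":-1},{"linear":[0,-0.1,0],"dr":[0,0,0],"hand":-1},{"linear":[0,-0.12,0],"dr":[0,0,0],"hand":-1},{"linear":[0.006,-0.121,-0.02],"dr":[0,0,0],"hand":-1},{"linear":[0.015,-0.121,-0.05],"dr":[0,0,0],"hand":-1}]' && python3 -m crank '[{"linear":[0.009,0,-0.03],"dr":[0,0,0],"hand":-1},{"linear":[0.018,0,-0.06],"dr":[0,0,0],"hand":-1},{"linear":[0.027,0,-0.09],"dr":[0,0,0],"hand":-1},{"linear":[0.036,0,-0.12],"dr":[0,0,0],"hand":-1},{"linear":[0.046,0,-0.15],"dr":[0,0,0],"hand":-1},{"linear":[0.054,0,-0.175],"dr":[0,0,0],"hand":-1},{"linear":[0.059,0,-0.19],"dr":[0,0,0],"hand":-1},{"linear":[0.061,0,-0.196],"dr":[0,0,0],"hand":-1},{"linear":[0.061,0,-0.196],"dr":[0,0,0],"hand":-1},{"linear":[0.061,0,-0.196],"dr":[0,0,0],"hand":-1}]'
python3 - <<'E'
from h import *
a=bot.read_camera("side");to((.5384,-.2642,.18),(.5384,-.2642,.1068))
r=a[150:280,300:420];cv2.imwrite("pics/c8.png",cv2.resize(r,None,fx=4.5,fy=4.5,interpolation=2))
R,p,o=RT();print(proj("side",p-[0,0,.0968]+R[:,0]*.0015), proj("side",[.5384,-.2642,.08]))
E
```

```text
t: 11.88
eef_pos: [0.5386, -0.0559, 0.2419]
tool_rot: [0.701, -0.699, 0.1, -0.103]
contact_force: [1.2, -0.2, -1.9]
gripper_width: 0.217
t: 12.72
eef_pos: [0.5389, -0.2632, 0.2396]
tool_rot: [0.7, -0.699, 0.103, -0.103]
contact_force: [-0.2, -0.2, -1.3]
gripper_width: 0.218
(0.5384, -0.2642, 0.18) lin [-0.0001  0.0595 -0.0019] |d| 0.06
(0.5384, -0.2642, 0.1068) lin [-1.000e-04  1.327e-01 -2.000e-03] |d| 0.133
[361.37895152 213.5457596 ] [360.08073238 234.76814732]
```

View pics/c8.png

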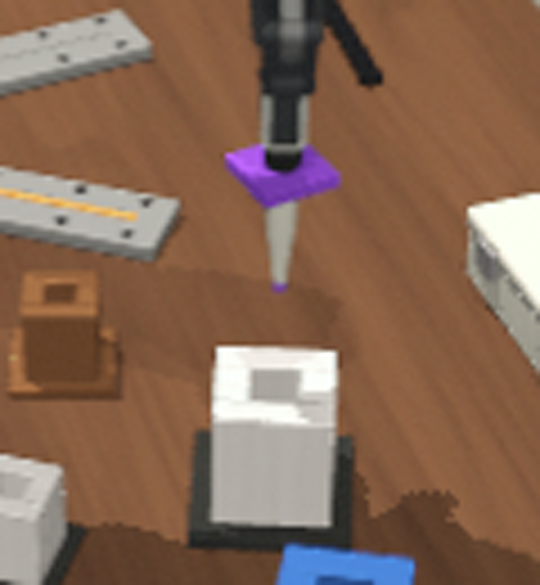

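The empty hole's centre is at about (361.3,235.3) and the pen tip hangs over it, at column 362.2 now and expected near 361.5 at the rim. Lowering.

```bash
python3 -m crank '[{"linear":[0,0.015,-0.0015],"dr":[0,0,0],"hand":-1},{"linear":[0,0.032,-0.0015],"dr":[0,0,0],"hand":-1},{"linear":[0,0.05,-0.0015],"dr":[0,0,0],"hand":-1},{"linear":[0,0.065,-0.0015],"dr":[0,0,0],"hand":-1},{"linear":[0,0.08,-0.0015],"dr":[0,0,0],"hand":-1},{"linear":[0,0.095,-0.0015],"dr":[0,0,0],"hand":-1},{"linear":[0,0.108,-0.0015],"dr":[0,0,0],"hand":-1},{"linear":[0,0.118,-0.0015],"dr":[0,0,0],"hand":-1},{"linear":[0,0.124,-0.0015],"dr":[0,0,0],"hand":-1},{"linear":[0,0.127,-0.0015],"dr":[0,0,0],"hand":-1}]' && python3 -m crank '[{"linear":[0,0.002,0],"dr":[0,0,0],"hand":-1},{"linear":[0,0.004,0],"dr":[0,0,0],"hand":-1},{"linear":[0,0.005,0],"dr":[0,0,0],"hand":-1},{"linear":[0,0.005,0],"dr":[0,0,0],"hand":-1}]'
```

```text
t: 13.6
eef_pos: [0.5382, -0.2649, 0.1116]
tool_rot: [0.7, -0.699, 0.104, -0.103]
contact_force: [-0.2, -0.3, -0.7]
gripper_width: 0.216
t: 13.93
eef_pos: [0.5385, -0.2658, 0.1077]
tool_rot: [-0.699, 0.7, -0.103, 0.104]
contact_force: [0.2, -0.0, -0.9]
gripper_width: 0.218
```

```bash
python3 -m crank '[{"linear":[0,0.0005,0],"dr":[0,0,0],"hand":-1},{"linear":[0,0.001,0],"dr":[0,0,0],"hand":-1},{"linear":[0,0.001,0],"dr":[0,0,0],"hand":-1},{"linear":[0,0.001,0],"dr":[0,0,0],"hand":-0.45},{"linear":[0,0.001,0],"dr":[0,0,0],"hand":0},{"linear":[0,0.001,0],"dr":[0,0,0],"hand":0.5},{"linear":[0,0.001,0],"dr":[0,0,0],"hand":1},{"linear":[0,0.001,0],"dr":[0,0,0],"hand":1},{"linear":[0,0.001,0],"dr":[0,0,0],"hand":1},{"linear":[0,0.001,0],"dr":[0,0,0],"hand":1}]' 20 && python3 -m crank '[{"linear":[0,0,0],"dr":[0,0,0],"hand":1},{"linear":[0,0,0],"dr":[0,0,0],"hand":1},{"linear":[0,-0.01,0],"dr":[0,0,0],"hand":1},{"linear":[0,-0.025,0],"dr":[0,0,0],"hand":1},{"linear":[0,-0.045,0],"dr":[0,0,0],"hand":1},{"linear":[0,-0.07,0],"dr":[0,0,0],"hand":1},{"linear":[0,-0.095,0],"dr":[0,0,0],"hand":1},{"linear":[0,-0.12,0],"dr":[0,0,0],"hand":1},{"linear":[0,-0.135,0],"dr":[0,0,0],"hand":1},{"linear":[0,-0.135,0],"dr":[0,0,0],"hand":1}]'
python3 - <<'E'
from h import *
a=bot.read_camera("side")
r=a[150:280,270:400];cv2.imwrite("pics/c9.png",cv2.resize(r,None,fx=4.5,fy=4.5,interpolation=2))
b=cv2.imread("pics/side0.png");d=np.abs(a.astype(int)-b).sum(2)>60;print("changed px plain",d[150:178,278:336].sum(),"hinge",d[180:212,280:342].sum(),"pen",d[206:275,336:382].sum())
for n in("hinge","plain_hinge"):print(n,[np.round(x["xy"],1) for x in bot.place_of("side",n)[:1]])
E
```

```text
t: 14.77
eef_pos: [0.5383, -0.2657, 0.1064]
tool_rot: [0.7, -0.699, 0.104, -0.103]
contact_force: [0.2, -0.2, 0.1]
gripper_width: 0.999
t: 15.6
eef_pos: [0.5401, -0.2669, 0.2462]
tool_rot: [-0.699, 0.7, -0.101, 0.106]
contact_force: [1.2, -0.3, 0.5]
gripper_width: 0.999
changed px plain 0 hinge 0 pen 134
hinge [array([315.3, 198.3])]
plain_hinge [array([306.3, 165.3])]
```

View pics/c9.png

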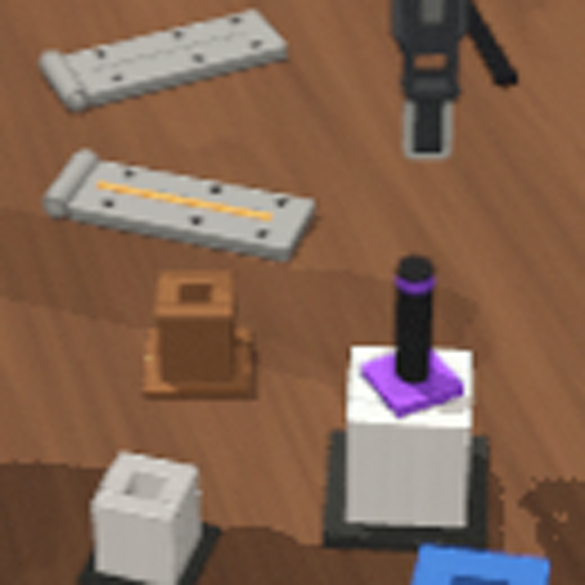

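The pen is upright with its collar on the rim (crop (412,380)), the gripper is clear, and neither hinge region has changed. Handing in.

```bash
python3 -c "
from station import bot
print(bot.hand_in())"
```

```text
the job is handed in; nothing more can be done
None
```

The job is handed in: I took the pen from the large white stand, traced the whole amber bead from barrel end to free end, and put the pen back in the stand. The robot's clock read about 15.6 s of the 64 s allowed.

- **Trace:** the commanded speed was about 48–50 mm/s. The tip ran from about 2 mm before the bead's start to about 2.7 mm past its end. From the measured tool pose and the estimated grasp, the gap was about 8.6 mm and the sideways error under 1 mm. The camera calibration is good only to about 2 mm, so those figures are no better than that.
- **Pen offset in the grip:** the pen sat 1 to 2 mm off centre across the pads. I allowed 1.5 mm for it.
- **Final check:** in the last side picture the pen stands upright with its collar flat on the stand's rim, and the open gripper is clear above it. The side camera showed no changed pixels around either hinge compared with the start. About 134 pixels changed around the pen, which fits a small shift within the hole's play. I did not look again with the top camera at the end.

No check failed. Force readings stayed under about 4 N.

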